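Hang the fitting slide rack on the drip rail

TASK

Hang one slide rack up to dry: of the three standing racks take the one whose yellow T-head is the right width for the drip rail (one is too narrow and would drop through, one is too wide to go in), holding it by its leaning blue handle. Feed the head into the rail's open end, slide it along until it is fully home against the red stop, and leave it hanging there. Leave the other two racks and everything else on the bench where they stand.

Things in the scene. Friction and masses are not known exactly. Their poses are not given: they have to be found in the camera images.
- fitting_head (a point): Centre of the yellow T-head of the right rack: head 30 mm wide (x), 60 mm long (y), 6 mm thick, on a steel neck 8 x 40 mm that rises from the rack. 113 mm above the rack's underside. Axes: z up, y along the head, handle on the -x side (roughly towards the robot).
- fitting_rack (a point): The same right rack, centre of its steel body, 44 mm deep (x), 84 long (y), 50 high, 25 mm above its underside; it stands upright on the bench. Same axes. Mass 0.18 to 0.32 kg. The neck runs from 50 to 110 mm above the underside. The slides in it are fixed.
- fitting_grip (a point): Where to hold the right rack: on the axis of its blue bar handle (20 x 20 mm, 80 long), 18 mm from its free upper end. The bar rises from the rack's front, direction (-0.643, 0, 0.766) in the rack's axes (leans 40 degrees to -x); two of its sides face +y and -y. The point is 61.9 mm to -x of the head's centre and 37.5 mm below it. Same axes.
- narrow_head (a point): Head centre of the look-alike rack whose head is only 14 mm wide (it would drop through the rail's slot); otherwise the same as the right one. Stays where it is.
- wide_head (a point): Head centre of the look-alike rack whose head is 46 mm wide (it does not go into the rail); otherwise the same as the right one. Stays where it is.
- rail: Fixed stand with the drip rail: an aluminium channel 240 mm long (y), 44 wide, inside 36 wide (x) and 14 high. An 18 mm slot along its underside lets the neck through, another along its top shows the head. The head rests on the lips beside the lower slot. Origin: on the bench under the rail's middle; y towards the red stop, -x the front. Tray below, 20 mm high; two posts 85 mm behind.
- rail_mouth (a point): Open (-y) end of the channel, mid-width, level with the lips' upper face (200 mm above the bench). Axes as the stand: y runs from here to the stop, and the rack's y lines up with it. A blue funnel reaches 22 mm out before this point, widening to about 50 mm wide and 30 mm high inside.
- rail_home (a point): Where the centre of the right rack's head is when it rests on the lips with its end against the red stop: 210 mm along y from the mouth point and 3 mm above it. Same axes.
- rail_lamp (a point): Middle of the white lamp bar fixed above the front of the rail: 35 mm (x) x 230 (y) x 18 (z), its underside 62 mm above the lips, its front 55 mm before the rail's middle. A hand pointing straight down does not fit past it at the handle; a hand along the leaning handle does. Same axes as the stand.
- amber_bottle: bystander: amber glass bottle, 68 mm across, 150 mm tall; origin at the centre of its underside. Stays where it is.
- white_jar: bystander: white jar with a blue cap, 72 mm across, 75 mm tall; origin at the centre of its underside. Stays where it is.
- beaker: bystander: open white beaker, 64 mm across, 70 mm tall; origin at the centre of its underside. Stays where it is.
- slide_box: bystander: flat blue and white box, 87 x 162 x 28 mm; origin at the centre of its underside. Stays where it is.

How it is judged (in metres and radians):
On the way, in this order (a step that is already met when the one before it is completed fails the run):
1. the right rack is picked up, clear of the bench (height (world z) of fitting_head above 0.143 m), for 0.1 s.
2. its head has entered the rail at the open end, not yet halfway along (x of fitting_head in the frame of rail_home between -0.006 and 0.006 m and z of fitting_head in the frame of rail_home between -0.005 and 0.009 m and y of fitting_head in the frame of rail_home between -0.205 and -0.09 m and angle between the y axis of fitting_head and the y axis of rail_home, either way round below 0.15 rad), for 0.05 s.
At the end, for the whole second after the job is handed in: The fitting rack hangs upright (within 0.12 rad), let go, in line with the rail: head resting on the lips (4 mm in height, 6 mm across), its end within 6 mm of the stop, still so a second later. The other two racks, bottle, jar, beaker and slide box are within 25 mm of their starts (x of fitting_head in the frame of rail_home between -0.006 and 0.006 m and z of fitting_head in the frame of rail_home between -0.004 and 0.004 m and y of fitting_head in the frame of rail_home between -0.006 and 0.004 m and angle between the y axis of fitting_head and the y axis of rail_home, either way round below 0.12 rad and angle between fitting_head's own z axis and vertical below 0.12 rad and distance of each of narrow_head, wide_head, amber_bottle, white_jar, beaker, slide_box from where it was at the start of the episode below 0.025 m); the robot touches nothing.
It fails at once if another rack is moved more than 25 mm (distance of any of narrow_head, wide_head from where it was at the start of the episode above 0.025 m).
It fails at once if a bystander is moved more than 25 mm (distance of any of amber_bottle, white_jar, beaker, slide_box from where it was at the start of the episode above 0.025 m).
It also fails if it takes over 48 s, if anything falls off the work surface, if the arm or the gripper's body presses on something with over 40 N, if the wrist force passes 120 N, or if a joint passes its speed limit or range.

ROBOT

A 6-joint arm with a two-finger parallel gripper is mounted at the origin on the work surface. World frame = base frame: x ahead of the robot, y to its left, z up, the work surface at z = 0. Lengths are in mm, angles in rad, forces in N, time in s.
With the tool pointing down it reaches from about 275 to 750 mm from the base axis. Payload 10.2 kg.
Tool frame: the origin (TCP) lies at the very end of the fingers, on their centre line; the grasp point (between the pads) lies 19 mm behind it (ctrl.grip_depth is the distance from the TCP to the grasp point, in mm); z points along the fingers, x is the direction in which the jaws open and shut, and the axes are right-handed (so a half turn about z gives the same grasp; the last joint's range is limited). The gripper opens to 85 mm and grips with 20 to 120 N. Pads are 22 mm wide; open, the fingers measure 114 mm over their backs; the gripper's body (76 mm by 85 mm) begins 54 mm behind the grasp point. The pads swing forward as they close: fully open they stand 13 mm farther back than shut.
Start: joints at [-1.392, 0.313, 1.498, -0, 1.331, -0.223], TCP at [205.303, -483.2, 231.294] pointing down, gripper open.
Joint ranges: [-2.94, 2.94], [-0.97, 2.17], [0.19, 2.56], [-1.23, 4.37], [0.02, 3.11], [-2.88, 2.88]. Speed limits (rad/s): [2.39, 2.39, 3.01, 3.14, 3.14, 3.14].

INTERFACE

Orientations are given as a unit quaternion [w, x, y, z].
In Python, from rig import ctrl gives the robot as it stands.
- The arm moves only by the tool play_rows, never from a script. Its argument "motion" is a list of rows, each a list of 2 entries, a list of its own where there are three numbers: the shift along the tool's x, y, z in mm, then the turn, a rotation vector about the tool's x, y, z in degrees. A call has 1 to 20 rows; each row shifts and turns the commanded pose from where the row before left it, along the tool's axes as they then stand; what a row does not reach is not made up. A row lasts 1/12 s, in which the tool goes at most 41.7 mm and 7.16 degrees, less where a joint would pass 70% of its speed; a pose out of reach is approached as far as the arm can. A call with a gripper value outside its range is refused whole. "fingers" is the finger opening in mm, from 0 to 85.4, set as the call begins (left out, the last holds). The fingers move at their own pace and stop on an object; "squeeze" is the grip in N (left out, the last holds). Time passes only in rows, so rows that do not move let the fingers close. It gives the time, the measured TCP pose, the force and the opening at its end, in the units of the state.
- ctrl.sense(): the state, without advancing time (a new reading comes with each control period).
- ctrl.capture(name): name is "scene" or "top"; returns the picture (480x640x3 uint8, red, green, blue); there is no depth.
- ctrl.get_calibration(name): a dict with "K" (3x3 intrinsics, pixels), "R" (3x3) and "t" (3): a world point X has camera coordinates R X + t. Camera axes: x right, y down, z forward; pixel columns grow to the right and rows downward; lengths in mm; the calibration is good to about 2 mm. A picture is of the moment at which its call begins. get_calibration takes no time and is no camera call.
- ctrl.finish_job(): hands the job in, once; it reports no verdict.
Trained networks look in the newest picture that a camera, given by its name, has taken for a name from the list of things; names that differ only in an ending like _2 or _b are one class to them, and where a whole thing is asked for, a point or a joint stands for the part that bears it (a point fixed in the world has none). Each returns a list of dicts, best first, with "p" (0 to 1); they miss things now and then, are a little off and sometimes report something else, mostly with a low value. They report only what shows in the picture. A call takes as long as a camera call.
- ctrl.spot_in(camera, name): "position" ([column, row] as shares, 0 to 1, of the picture: columns of its width, rows of its height, amid what is visible of it).
The state is a dict: "time_s": time; "joints": joint angles; "dq": joint speeds; "tau": joint torques, N m; "eef_pos": TCP position; "ee_rot": TCP orientation; "force": force on the tool from outside, world axes, zero at the start; "wrist_torque": the same for the moment, N m; "grip_width": opening from 0.0 (shut) to 1.0 (fully open).
Only numpy, scipy, OpenCV 4.12 (cv2) and the standard library are available. Lean on these libraries where they do the work, as an engineer would, in place of code of your own. Each camera call takes 0.05 s, during which the arm holds its last target. There are 200 camera calls.

## Working session

There is one attempt and no reset: what is moved stays moved. The work goes in short steps, Python scripts to look and compute and a tool call to move; the robot and the scene stay as the last step left them, time stands still between calls to the robot, and variables do not carry over. Pictures are saved under pics/ and viewed, about 8 in all and at most 12, crops included, and the job is handed in when it is done.

Besides the shell and the picture viewer there is one more tool, called as name(argument=value, ...), one argument or row to a line, values as JSON. play_rows: Moves the arm, as the interface text tells. Its arguments: {"type":"object","properties":{"motion":{"type":"array"},"fingers":{"type":"number"},"squeeze":{"type":"number"}},"required":["motion"]}

```bash
mkdir -p pics; python3 - <<'E'
from rig import ctrl
import cv2,numpy as np
for c in("scene","top"):
    im=ctrl.capture(c); cv2.imwrite(f"pics/{c}0.png",im[:,:,::-1]); 
    k=ctrl.get_calibration(c); print(c,np.round(k["K"],1).tolist(),np.round(k["R"],4).tolist(),np.round(k["t"],1).tolist())
    for n in["fitting_head","narrow_head","wide_head","fitting_grip","rail_mouth","rail_home","rail_lamp","rail"]:
        print(n,[(round(d["p"],2),round(d["position"][0]*640),round(d["position"][1]*480)) for d in ctrl.spot_in(c,n)][:4])
print(ctrl.sense())
E
```

```text
scene [[496.5, 0.0, 310.3], [0.0, 496.5, 238.0], [0.0, 0.0, 1.0]] [[0.4011, 0.9159, -0.0152], [0.6421, -0.2929, -0.7085], [-0.6534, 0.2744, -0.7056]] [-171.6, -231.3, 1614.4]
fitting_head [(0.9, 167, 330), (0.6, 399, 261)]
narrow_head [(0.74, 226, 305)]
wide_head []
fitting_grip []
rail_mouth [(0.63, 400, 260), (0.56, 164, 328), (0.48, 303, 235)]
rail_home [(0.8, 396, 260)]
rail_lamp [(0.71, 399, 263)]
rail [(0.88, 399, 259), (0.45, 351, 213)]
top [[582.8, 0.0, 328.0], [0.0, 582.8, 248.4], [0.0, 0.0, 1.0]] [[-0.0093, -0.9999, -0.0051], [-0.981, 0.0102, -0.1937], [0.1937, 0.0032, -0.9811]] [-51.4, 571.8, 1063.8]
fitting_head [(0.9, 508, 259)]
narrow_head [(0.73, 434, 273), (0.42, 213, 230)]
wide_head [(0.91, 365, 257)]
fitting_grip [(0.87, 505, 258)]
rail_mouth [(0.6, 210, 234)]
rail_home [(0.56, 213, 234)]
rail_lamp [(0.97, 212, 231)]
rail [(0.66, 210, 233), (0.41, 505, 258)]
{'time_s': 0.9, 'joints': array([-1.39238111e+00,  3.12886758e-01,  1.49772648e+00,  1.61547400e-05,
        1.33100279e+00, -2.23401569e-01]), 'dq': array([-8.00928038e-05, -2.12349988e-05,  4.17445132e-04, -7.51965593e-04,
       -7.91369818e-04,  9.37899258e-04]), 'tau': array([ 4.77648155e-04, -4.12165225e+01, -2.59892428e+01, -2.00540894e-04,
        6.48005262e-04,  2.67247643e-06]), 'eef_pos': array([ 205.31384506, -483.18387552,  231.2909747 ]), 'ee_rot': array([-1.38697305e-05,  8.33992667e-01, -5.51775527e-01, -2.40455577e-06]), 'force': array([0.96096062, 0.29046242, 0.232423  ]), 'wrist_torque': array([ 0.05845003, -0.0014671 , -0.00793401]), 'grip_width': 1.0023580702893666}
```

View pics/scene0.png

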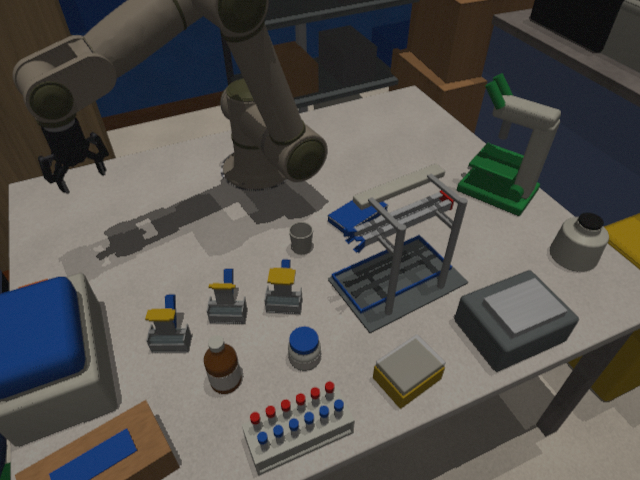

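View pics/top0.png

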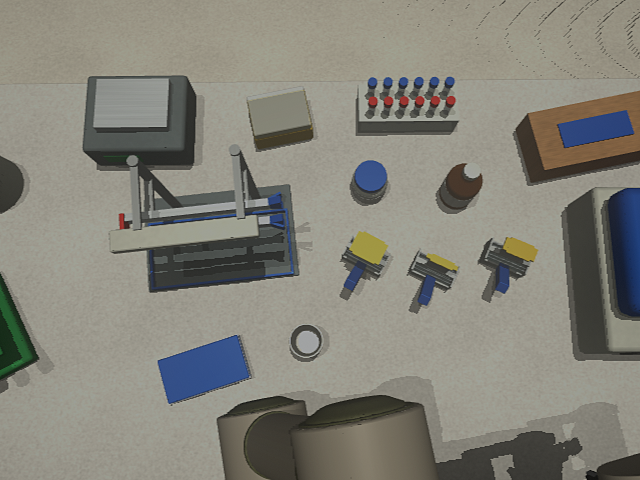

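The top view shows three racks: wide at (367,248), narrow at (440,262) and the 30 mm one at (518,250). The rail runs from its funnel at (278,203) to its red stop at (122,221). Next I measure the heads and zoom in on the rail.

```bash
cat > h.py <<'E'
from rig import ctrl
import cv2,numpy as np
C={c:ctrl.get_calibration(c) for c in("scene","top")}
def bp(c,uv,z):
    k=C[c];d=np.array([*uv,1.])@np.linalg.inv(k["K"]).T@k["R"];o=-k["R"].T@k["t"]
    return o+d*(z-o[2])/d[2]
def pj(c,X):
    k=C[c];p=(k["K"]@(k["R"]@np.atleast_2d(X).T+np.array(k["t"])[:,None]));return (p[:2]/p[2]).T
def yellow(im):
    h=cv2.cvtColor(im,cv2.COLOR_RGB2HSV);return cv2.inRange(h,(20,130,90),(35,255,255))
E
python3 - <<'E'
from h import *
for c in("top","scene"):
    im=cv2.imread(f"pics/{c}0.png")[:,:,::-1].copy()
    n,l,s,ce=cv2.connectedComponentsWithStats(yellow(im))
    for i in range(1,n):
        if s[i][4]<40: continue
        ys,xs=np.nonzero(l==i); P=np.array([bp(c,(x,y),116)[:2] for x,y in zip(xs,ys)],np.float32)
        r=cv2.minAreaRect(P); print(c,s[i].tolist(),np.round(r[0]),np.round(r[1],1),round(r[2],1))
t=cv2.imread("pics/top0.png")[140:300,100:310]; s=cv2.imread("pics/scene0.png")[150:330,320:480]
cv2.imwrite("pics/tr.png",cv2.resize(t,None,fx=3.8,fy=3.7,interpolation=2)[:, :])
cv2.imwrite("pics/sr.png",cv2.resize(s,None,fx=3.3,fy=3.3,interpolation=2))
E
```

```text
top [349, 231, 39, 34, 773] [ 561. -130.] [59.8 45.7] 62.1
top [503, 237, 35, 24, 505] [ 555. -405.] [59.3 29.9] 66.1
top [426, 253, 32, 18, 222] [ 533. -262.] [59.2 13.8] 64.3
scene [605, 214, 35, 54, 1113] [783. 672.] [ 75.7 198.8] 41.4
scene [268, 268, 27, 16, 386] [ 562. -129.] [59.2 45. ] 65.6
scene [209, 283, 26, 6, 108] [ 534. -262.] [57.9 12.5] 61.1
scene [145, 309, 30, 12, 295] [ 557. -404.] [59.6 28.8] 65.7
scene [375, 366, 69, 32, 179] [910.  -2.] [131.   63.6] 64.9
```

View pics/tr.png

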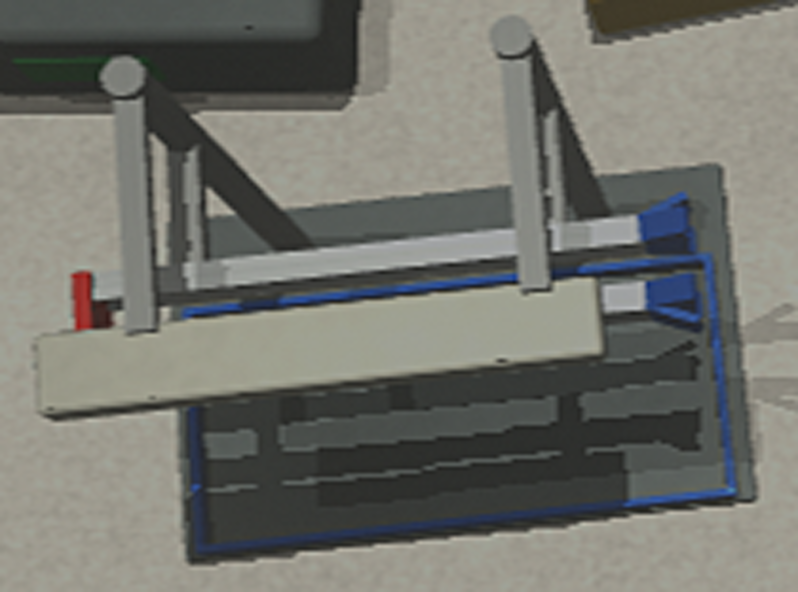

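View pics/sr.png

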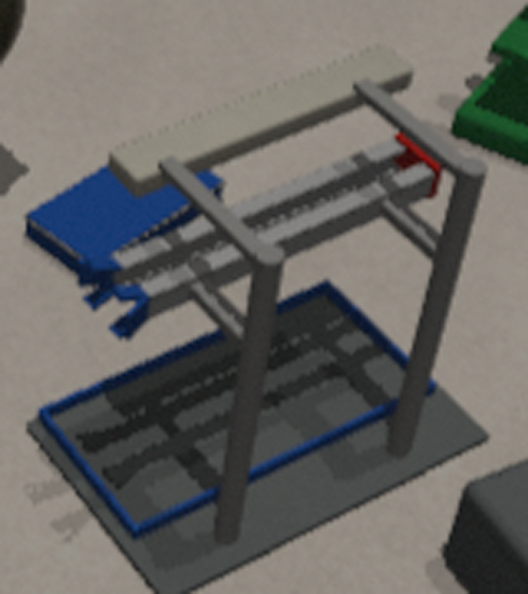

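Zoomed in, the lamp corners, the channel ends and the stop are all clear. I'll fit the rail pose to them in both views.

```bash
cat > fit.py <<'E'
from h import *
from scipy.optimize import least_squares
T=lambda a,b:(100+a/3.8,140+b/3.7)
S=lambda a,b:(320+a/3.3,150+b/3.3)
obs=[("top",T(35,338),(-20,115,280)),("top",T(597,279),(-20,-115,280)),("top",T(605,348),(-55,-115,280)),
("top",T(638,214),(22,-120,None)),("top",T(643,311),(-22,-120,None)),
("scene",S(110,155),(-55,-115,280)),("scene",S(136,183),(-20,-115,280)),("scene",S(385,45),(-55,115,280)),("scene",S(412,70),(-20,115,280)),
("scene",S(148,290),(22,-120,None)),("scene",S(113,262),(-22,-120,None))]
def W(p,L):
    c,s=np.cos(p[2]),np.sin(p[2]);L=np.atleast_2d(L)
    return np.c_[p[0]+c*L[:,0]-s*L[:,1],p[1]+s*L[:,0]+c*L[:,1],L[:,2]]
def res(p):
    return np.concatenate([(pj(c,W(p,(L[0],L[1],L[2] or p[3])))[0]-uv) for c,uv,L in obs])
if __name__=="__main__":
    r=least_squares(res,[580,110,.08,216],loss="soft_l1");print(np.round(r.x,3));print(np.round(r.fun.reshape(-1,2),1).tolist())
    p=r.x; np.save("rail.npy",p)
    lines=[((-20,115,280),(-20,-115,280)),((-55,115,280),(-55,-115,280)),((22,120,218),(22,-120,218)),((-22,120,218),(-22,-120,218)),((9,120,218),(9,-120,218)),((-9,120,218),(-9,-120,218)),((-22,-120,218),(22,-120,218)),((-22,120,218),(22,120,218)),((-25,-142,200),(25,-142,200))]
    for c,(x,y,w,h) in(("top",(100,140,210,150)),("scene",(320,150,170,127))):
        im=cv2.resize(cv2.imread(f"pics/{c}0.png")[y:y+h,x:x+w],None,fx=3.8,fy=3.8,interpolation=2)
        for a,b in lines:
            q=((pj(c,W(p,[a,b]))-(x,y)+.5)*3.8).astype(int);cv2.line(im,q[0].tolist(),q[1].tolist(),(0,0,255),1)
        cv2.imwrite(f"pics/ov_{c}.png",im)
    a=cv2.imread("pics/ov_top.png");b=cv2.imread("pics/ov_scene.png")
    b=cv2.resize(b,(a.shape[1],int(b.shape[0]*a.shape[1]/b.shape[1])))
    o=np.vstack([a,b]);cv2.imwrite("pics/ov.png",cv2.resize(o,None,fx=.5,fy=.5) if 0 else np.hstack([cv2.resize(a,(400,285)),cv2.resize(b,(400,299))[:285]]))
E
python3 fit.py
```

```text
[5.92598e+02 1.66766e+02 1.00000e-01 2.12632e+02]
[[0.1, -2.5], [0.8, -2.5], [0.6, 0.8], [-4.2, 0.8], [-3.2, -0.1], [-2.5, -1.0], [-1.4, -0.3], [-2.0, -0.2], [-0.2, 0.2], [2.1, 2.8], [1.5, -1.0]]
```

View pics/ov_top.png

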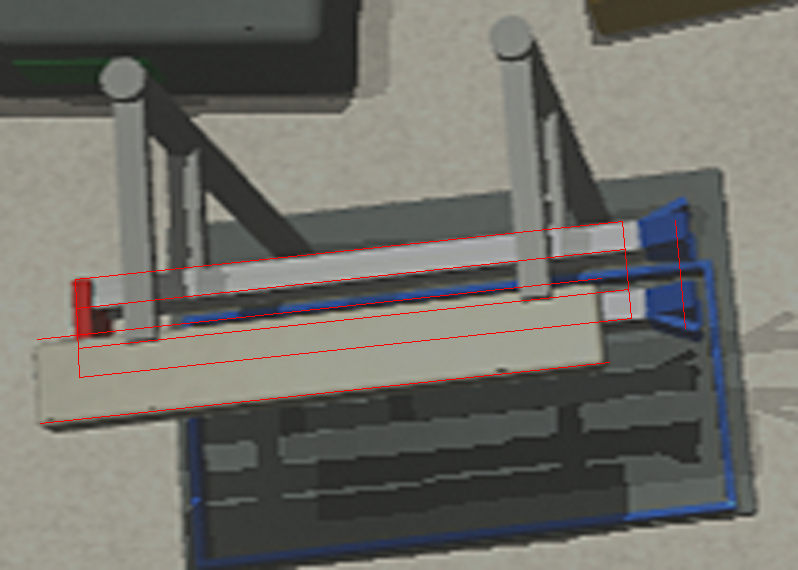

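```bash
cat > fit2.py <<'E'
from fit import *
def res(p):
    out=[]
    for c,uv,L in obs:
        X=(L[0],L[1]+(p[4] if L[2] else 0),L[2] or 218)
        out.append(pj(c,W(p,X))[0]-uv)
    return np.concatenate(out+[[(p[3])]])
r=least_squares(res,[592,160,.09,0,5],loss="soft_l1");p=r.x;print(np.round(p,3));print(np.round(r.fun[:-1].reshape(-1,2),1).tolist())
np.save("rail.npy",p)
lines=[[(s*22,120,218),(s*22,-120,218)] for s in(1,-1)]+[[(s*9,120,218),(s*9,-120,218)] for s in(1,-1)]+[[(-22,y,218),(22,y,218)] for y in(-120,120)]
o=[]
for c,(x,y,w,h) in(("top",(110,180,190,65)),("scene",(340,185,125,75))):
    f=790/w;im=cv2.resize(cv2.imread(f"pics/{c}0.png")[y:y+h,x:x+w],None,fx=f,fy=f,interpolation=cv2.INTER_CUBIC)
    im=cv2.convertScaleAbs(im,alpha=1.4)
    for a,b in lines:
        q=((pj(c,W(p,[a,b]))-(x,y)+.5)*f).astype(int);cv2.line(im,q[0].tolist(),q[1].tolist(),(0,0,255),1)
    o.append(im[:,:790])
o=np.vstack([i[:,:min(j.shape[1] for j in o)] for i in o]);print(o.shape);cv2.imwrite("pics/ov2.png",o[:,:800] if o.shape[0]<=600 else cv2.resize(o,None,fx=600/o.shape[0],fy=600/o.shape[0]))
E
python3 fit2.py
```

```text
[5.92492e+02 1.60708e+02 1.04000e-01 0.00000e+00 7.60900e+00]
[[-0.8, -1.6], [-0.2, -2.3], [-0.2, 1.0], [-1.1, -0.4], [0.1, -1.1], [-2.0, -1.3], [-0.9, -0.6], [-1.9, -0.7], [-0.0, -0.3], [-0.1, 1.9], [-0.8, -1.8]]
(744, 790, 3)
```

View pics/ov2.png

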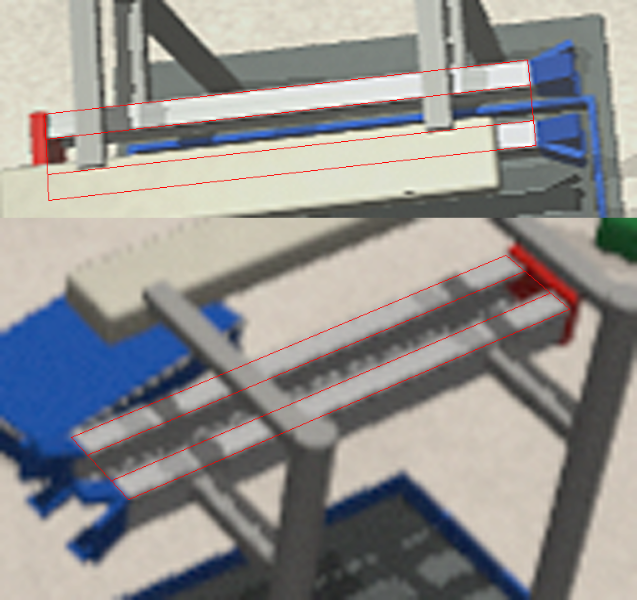

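The overlay now matches the channel and stop in both views. The rail is at (592.5, 160.7) with yaw 0.104 rad. The right rack's head is at (556, -405) with yaw about -24°, and its sizes agree in both cameras. Next I plan the move rows.

```bash
cat > plan.py <<'E'
from rig import ctrl
import numpy as np
from scipy.spatial.transform import Rotation as Ro
def toolR(yaw):
    z=np.array([.643,0,-.766]);z/=np.linalg.norm(z);x=np.array([0,-1.,0]);return Ro.from_euler("z",yaw)*Ro.from_matrix(np.c_[x,np.cross(z,x),z])
def tcp(head,yaw,adv=0):
    R=toolR(yaw); return np.array(head)+Ro.from_euler("z",yaw).apply([-61.9,0,-37.5])+R.apply([0,0,ctrl.grip_depth+adv])
def cur():
    s=ctrl.sense();q=s["ee_rot"];return s["eef_pos"],Ro.from_quat(np.r_[q[1:],q[0]]),s
def rel(P,R,p0=None,R0=None):
    "turn first, then shift expressed in the turned frame"
    if p0 is None: p0,R0,_=cur()
    rv=(R0.inv()*R).as_rotvec(degrees=True);d=R.inv().apply(P-p0)
    print("turn",np.round(rv,1),"|",round(np.linalg.norm(rv),1),"shift(after turn)",np.round(d,1),"|",round(np.linalg.norm(d)),"to",np.round(P))
E
python3 - <<'E'
from plan import *
print(ctrl.grip_depth)
y=np.radians(-24.3);P=tcp((556,-405,113),y,-120);rel(P,toolR(y))
E
```

```text
18.700000000000003
turn [37.7 16.5 45.3] | 61.2 shift(after turn) [-215.6  -72.6  163. ] | 280 to [ 440. -353.  153.]
```

play_rows(
  motion=[
    [[0,0,0],[3.77,1.65,4.53]],
    [[0,0,0],[3.77,1.65,4.53]],
    [[0,0,0],[3.77,1.65,4.53]],
    [[0,0,0],[3.77,1.65,4.53]],
    [[0,0,0],[3.77,1.65,4.53]],
    [[0,0,0],[3.77,1.65,4.53]],
    [[0,0,0],[3.77,1.65,4.53]],
    [[0,0,0],[3.77,1.65,4.53]],
    [[0,0,0],[3.77,1.65,4.53]],
    [[0,0,0],[3.77,1.65,4.53]],
    [[0,0,0],[0,0,0]],
    [[0,0,0],[0,0,0]],
  ],
  fingers=60,
)

```text
time_s: 1.9
eef_pos: [204.9, -483.1, 231.3]
ee_rot: [0.185, -0.511, 0.789, -0.287]
force: [-0.1, 0.0, 0.7]
grip_width: 0.705
```

```bash
python3 - <<'E'
from plan import *
y=np.radians(-24.3);P=tcp((556,-405,113),y,-120);rel(P,toolR(y));s=cur()[2];print(s["eef_pos"],np.round(s["joints"],2),s["time_s"],s["grip_width"])
E
```

```text
turn [0.1 0.  0.1] | 0.1 shift(after turn) [-215.6  -72.9  163.3] | 280 to [ 440. -353.  153.]
[ 204.93645508 -483.08138268  231.26531469] [-1.72  0.14  1.88  0.79  1.06 -0.11] 1.9 0.7053490585536784
```

play_rows(
  motion=[
    [[-18,-6.1,13.6],[0,0,0]],
    [[-18,-6.1,13.6],[0,0,0]],
    [[-18,-6.1,13.6],[0,0,0]],
    [[-18,-6.1,13.6],[0,0,0]],
    [[-18,-6.1,13.6],[0,0,0]],
    [[-18,-6.1,13.6],[0,0,0]],
    [[-18,-6.1,13.6],[0,0,0]],
    [[-18,-6.1,13.6],[0,0,0]],
    [[-18,-6.1,13.6],[0,0,0]],
    [[-18,-6.1,13.6],[0,0,0]],
    [[-18,-6.1,13.6],[0,0,0]],
    [[-18,-6.1,13.6],[0,0,0]],
    [[0,0,0],[0,0,0]],
    [[0,0,0],[0,0,0]],
  ],
)

```text
time_s: 3.07
eef_pos: [442.2, -351.8, 153.7]
ee_rot: [0.186, -0.512, 0.788, -0.287]
force: [-0.1, 0.0, -0.5]
grip_width: 0.704
```

```bash
python3 - <<'E'
from plan import *
from h import *
y=np.radians(-24.3);P=tcp((556,-405,113),y,0);rel(P,toolR(y));s=cur()[2];print(s["time_s"],np.round(s["joints"],2))
# handle check: blue bar points in top picture, plane of bar
im=ctrl.capture("top");cv2.imwrite("pics/t1.png",im[:,:,::-1]);im2=ctrl.capture("scene");cv2.imwrite("pics/s1.png",im2[:,:,::-1])
g=P-toolR(y).apply([0,0,ctrl.grip_depth])
o=[]
for c,i in(("top",im),("scene",im2)):
    u=pj(c,g)[0];u2=pj(c,g+toolR(y).apply([0,0,-18]))[0];x,yy=(u-40).astype(int)
    k=cv2.resize(i[yy:yy+80,x:x+80,::-1],None,fx=5,fy=5)
    for q,col in((u,(0,0,255)),(u2,(0,255,0))): cv2.circle(k,tuple(((q-(x,yy)+.5)*5).astype(int).tolist()),4,col,-1)
    o.append(k)
cv2.imwrite("pics/g1.png",np.hstack(o))
E
```

```text
turn [-0.   0.1  0.3] | 0.3 shift(after turn) [  1.6   1.5 119.5] | 120 to [ 511. -384.   61.]
3.0667 [-1.06  0.24  2.    0.95  0.49  0.16]
```

View pics/g1.png

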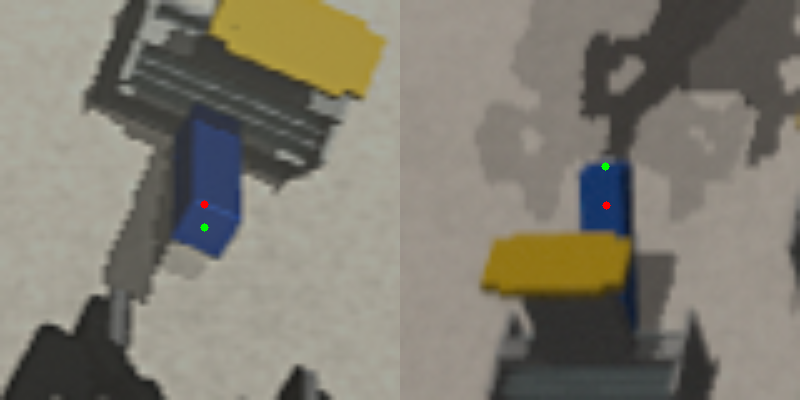

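The predicted grip point and handle end land on the blue bar in both views, so I advance along the handle.

play_rows(
  motion=[
    [[0.8,0.8,10],[0,0,0.3]],
    [[0.8,0.8,10],[0,0,0]],
    [[0,0,10],[0,0,0]],
    [[0,0,10],[0,0,0]],
    [[0,0,10],[0,0,0]],
    [[0,0,10],[0,0,0]],
    [[0,0,10],[0,0,0]],
    [[0,0,10],[0,0,0]],
    [[0,0,10],[0,0,0]],
    [[0,0,10],[0,0,0]],
    [[0,0,10],[0,0,0]],
    [[0,0,9.5],[0,0,0]],
    [[0,0,0],[0,0,0]],
    [[0,0,0],[0,0,0]],
  ],
)

```text
time_s: 4.33
eef_pos: [509.1, -385.1, 60.7]
ee_rot: [0.187, -0.508, 0.791, -0.287]
force: [-0.1, 0.2, -0.5]
grip_width: 0.699
```

play_rows(
  motion=[
    [[0,0,0],[0,0,0]],
    [[0,0,0],[0,0,0]],
    [[0,0,0],[0,0,0]],
    [[0,0,0],[0,0,0]],
    [[0,0,0],[0,0,0]],
    [[0,0,0],[0,0,0]],
    [[0,0,0],[0,0,0]],
    [[0,0,0],[0,0,0]],
    [[0,0,0],[0,0,0]],
    [[0,0,0],[0,0,0]],
  ],
  fingers=0,
  squeeze=80,
)

```text
time_s: 5.17
eef_pos: [509.3, -385.0, 61.4]
ee_rot: [0.187, -0.508, 0.79, -0.287]
force: [-3.3, 2.8, 5.9]
grip_width: 0.222
```

```bash
python3 - <<'E'
from plan import *
from h import *
p,R,s=cur();print(p,s["time_s"],s["grip_width"]*85,s["force"])
y=np.radians(-24.3);rel(tcp((556,-405,113),y),toolR(y))
print("world up 170 in tool:",R.inv().apply([0,0,170]))
im=ctrl.capture("top");n,l,st,ce=cv2.connectedComponentsWithStats(yellow(im))
for i in range(1,n):
    if st[i][4]<40: continue
    ys,xs=np.nonzero(l==i);r=cv2.minAreaRect(np.array([bp("top",q,116)[:2] for q in zip(xs,ys)],np.float32));print(np.round(r[0],1),np.round(r[1],1),round(r[2],1))
E
```

```text
[ 509.27017364 -385.02916117   61.44109046] 5.1667 18.911286336708603 [-3.32740999  2.8266753   5.91539426]
turn [-0.1  0.  -0.3] | 0.3 shift(after turn) [-1.  -0.5  0.8] | 1 to [ 511. -384.   61.]
world up 170 in tool: [  -0.53323033 -109.44979585 -130.07866025]
[ 560.9 -129.7] [59.8 45.7] 62.1
[ 555.2 -405.2] [59.2 29.9] 66.1
[ 533.2 -262.2] [59.2 13.8] 64.3
```

play_rows(
  motion=[
    [[0,-4,-4.8],[0,0,0]],
    [[0,-9,-10.7],[0,0,0]],
    [[0,-9,-10.7],[0,0,0]],
    [[0,-9,-10.7],[0,0,0]],
    [[0,-9,-10.7],[0,0,0]],
    [[0,-9,-10.7],[0,0,0]],
    [[0,-9,-10.7],[0,0,0]],
    [[0,-9,-10.7],[0,0,0]],
    [[0,-9,-10.7],[0,0,0]],
    [[0,-9,-10.7],[0,0,0]],
    [[0,-9,-10.7],[0,0,0]],
    [[0,-9,-10.7],[0,0,0]],
    [[0,-9,-10.7],[0,0,0]],
    [[0,0,0],[0,0,0]],
    [[0,0,0],[0,0,0]],
  ],
)

```text
time_s: 6.47
eef_pos: [508.8, -385.3, 234.3]
ee_rot: [0.186, -0.508, 0.791, -0.287]
force: [-0.0, 0.4, -3.4]
grip_width: 0.221
```

```bash
python3 - <<'E'
from plan import *
from h import *
p,R,s=cur();print(p,s["time_s"],s["grip_width"]*85,s["force"],s["wrist_torque"])
yaw=np.radians(-24.2)
hp=p-np.array([509.3,-385.0,61.4])+np.array([555.5,-405,113]);print("head pred",hp)
im=ctrl.capture("top");im2=ctrl.capture("scene")
o=[]
for c,i in(("top",im),("scene",im2)):
    Rz=Ro.from_euler("z",yaw)
    Q=pj(c,hp+Rz.apply([(a,b,3) for a,b in((15,30),(15,-30),(-15,-30),(-15,30))]));B=pj(c,hp+Rz.apply([(a,b,-113) for a,b in((22,42),(22,-42),(-22,-42),(-22,42))]))
    u=Q.mean(0);x,yy=np.maximum((u-45).astype(int),0)
    k=cv2.resize(i[yy:yy+100,x:x+90,::-1],None,fx=4.4,fy=4.4)
    for q in(Q,B): cv2.polylines(k,[((q-(x,yy)+.5)*4.4).astype(int)],True,(0,0,255),1)
    o.append(k)
h=min(k.shape[0] for k in o);cv2.imwrite("pics/g2.png",np.hstack([k[:h] for k in o]))
E
```

```text
[ 508.78597615 -385.2790408   234.34264467] 6.4667 18.77874768281435 [-0.0458101   0.38153518 -3.36928504] [0.35648411 0.66033585 0.03219029]
head pred [ 554.98597615 -405.2790408   285.94264467]
```

View pics/g2.png

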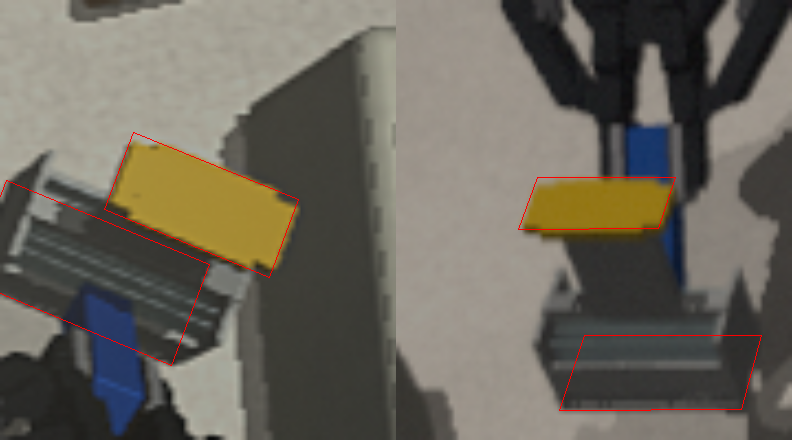

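The head lines up with its prediction and the rack hangs upright in the grip. Next I plan the transfer to in front of the funnel.

```bash
cat >> plan.py <<'E'
rail=np.load("rail.npy")
def railw(l):
    c,s=np.cos(rail[2]),np.sin(rail[2]);return np.array([rail[0]+c*l[0]-s*l[1],rail[1]+s*l[0]+c*l[1],l[2]])
# head offset in tool frame measured at grasp
R0=toolR(np.radians(-24.2));OFF=R0.inv().apply(np.array([555.5,-405,113])-[509.3,-385.0,61.4])
def tcp_for(l,yaw=None):
    R=toolR(rail[2] if yaw is None else yaw);return railw(l)-R.apply(OFF),R
E
python3 - <<'E'
from plan import *
p,R,s=cur()
P,Rt=tcp_for((0,-215,283))
print("OFF",OFF,"head goal",railw((0,-215,283)))
print("shift now frame",R.inv().apply(P-p),P-p); rel(P,Rt)
print("down78 in goal tool",Rt.inv().apply([0,0,-78]))
E
```

```text
OFF [ -0.69604184 -71.73067008  -7.15726876] head goal [614.87896547 -53.12296943 283.        ]
shift now frame [-319.99822216   66.4393543   -51.22410598] [ 56.2944456  325.98244717  -1.82717097]
turn [  0.  -19.4 -23.5] | 30.5 shift(after turn) [-318.3  -67.7   59.2] | 331 to [565. -59. 231.]
down78 in goal tool [4.32986980e-15 5.01488600e+01 5.97418768e+01]
```

play_rows(
  motion=[
    [[-8,1.7,-1.3],[0,0,0]],
    [[-16,3.3,-2.6],[0,0,0]],
    [[-20,4.15,-3.2],[0,0,0]],
    [[-20,4.15,-3.2],[0,0,0]],
    [[-20,4.15,-3.2],[0,0,0]],
    [[-20,4.15,-3.2],[0,0,0]],
    [[-20,4.15,-3.2],[0,0,0]],
    [[-20,4.15,-3.2],[0,0,0]],
    [[-20,4.15,-3.2],[0,0,0]],
    [[-20,4.15,-3.2],[0,0,0]],
    [[-20,4.15,-3.2],[0,0,0]],
    [[-20,4.15,-3.2],[0,0,0]],
    [[-20,4.15,-3.2],[0,0,0]],
    [[-20,4.15,-3.2],[0,0,0]],
    [[-20,4.15,-3.2],[0,0,0]],
    [[-20,4.15,-3.2],[0,0,0]],
    [[-10,2,-1.6],[0,0,0]],
    [[-6,1.3,-1],[0,0,0]],
    [[0,0,0],[0,0,0]],
  ],
)

```text
time_s: 8.15
eef_pos: [564.9, -57.7, 231.5]
ee_rot: [0.186, -0.509, 0.79, -0.286]
force: [1.5, 0.3, -2.9]
grip_width: 0.224
```

play_rows(
  motion=[
    [[0,0,0],[0,-1.94,-2.35]],
    [[0,0,0],[0,-1.94,-2.35]],
    [[0,0,0],[0,-1.94,-2.35]],
    [[0,0,0],[0,-1.94,-2.35]],
    [[0,0,0],[0,-1.94,-2.35]],
    [[0,0,0],[0,-1.94,-2.35]],
    [[0,0,0],[0,-1.94,-2.35]],
    [[0,0,0],[0,-1.94,-2.35]],
    [[0,0,0],[0,-1.94,-2.35]],
    [[0,0,0],[0,-1.94,-2.35]],
    [[0,0,0],[0,0,0]],
    [[0,0,0],[0,0,0]],
  ],
)

```text
time_s: 9.15
eef_pos: [565.1, -60.2, 232.2]
ee_rot: [-0.254, 0.697, -0.63, 0.23]
force: [-1.1, -0.4, -2.8]
grip_width: 0.226
```

```bash
cat > head.py <<'E'
from plan import *
from h import *
def headfit(z,near):
    "head centre seen by both cameras, back-projected at top face height z+3"
    for c in("top","scene"):
        im=ctrl.capture(c);n,l,st,ce=cv2.connectedComponentsWithStats(yellow(im))
        for i in range(1,n):
            if st[i][4]<40: continue
            ys,xs=np.nonzero(l==i);r=cv2.minAreaRect(np.array([bp(c,q,z+3)[:2] for q in zip(xs,ys)],np.float32))
            if np.hypot(*(r[0]-np.array(near)[:2]))<60: print(c,np.round(r[0],1),np.round(r[1],1),round(r[2],1))
        cv2.imwrite(f"pics/{c}_l.png",im[:,:,::-1])
E
python3 - <<'E'
from head import *
p,R,s=cur();print(s["time_s"],p,s["grip_width"],s["force"])
hp=p+R.apply(OFF);print("head pred",hp,"goal",railw((0,-215,hp[2])))
headfit(hp[2],hp)
P,Rt=tcp_for((0,-215,205));rel(P,Rt)
E
```

```text
9.15 [565.09185919 -60.17687194 232.1504684 ] 0.22598095624619424 [-1.07751651 -0.36721641 -2.79780196]
head pred [615.07443957 -54.31598054 283.76821353] goal [614.87896547 -53.12296943 283.76821353]
top [615.4 -54.5] [29.9 59.5] 6.3
scene [615.9 -53.3] [30.7 61.1] 5.3
turn [-0.  -0.1 -0. ] | 0.1 shift(after turn) [-0.5 50.9 60.3] | 79 to [565. -59. 153.]
```

play_rows(
  motion=[
    [[-8,0,0],[0,0,0]],
    [[-8,0,0],[0,0,0]],
    [[0,5,6],[0,0,0]],
    [[0,8,9.5],[0,0,0]],
    [[0,8,9.5],[0,0,0]],
    [[0,8,9.5],[0,0,0]],
    [[0,8,9.5],[0,0,0]],
    [[0,8,9.5],[0,0,0]],
    [[0,4,4.8],[0,0,0]],
    [[0,1.9,2],[0,0,0]],
    [[0,0,0],[0,0,0]],
    [[0,0,0],[0,0,0]],
  ],
)

```text
time_s: 10.25
eef_pos: [563.6, -43.6, 153.8]
ee_rot: [-0.254, 0.698, -0.629, 0.23]
force: [0.1, 0.5, -2.9]
grip_width: 0.222
```

```bash
python3 - <<'E'
from head import *
p,R,s=cur();print(s["time_s"],p,s["grip_width"],s["force"])
hp=p+R.apply(OFF);print("head pred",hp,"goal",railw((0,-200,hp[2])))
headfit(hp[2],hp)
for y in(-200,-100,90): P,Rt=tcp_for((0,y,205));rel(P,Rt)
o=[]
for c in("top","scene"):
    i=cv2.imread(f"pics/{c}_l.png");x,yy=(pj(c,hp+[0,60,0])[0]-(50,50)).astype(int);o.append(cv2.resize(i[yy:yy+110,x:x+100],None,fx=4,fy=4))
cv2.imwrite("pics/g3.png",np.hstack(o))
E
```

```text
10.25 [563.61489658 -43.62549335 153.79510846] 0.22156185849096144 [ 0.11480998  0.48231649 -2.88543091]
head pred [613.54203441 -37.60415144 205.44803044] goal [613.31708674 -38.20450654 205.44803044]
top [613.9 -38. ] [29.7 59.5] 6.7
scene [614.3 -37. ] [30.7 60.1] 6.6
turn [-0.1 -0.1  0.1] | 0.2 shift(after turn) [0.3 0.9 0.3] | 1 to [563. -44. 153.]
turn [-0.1 -0.1  0.1] | 0.2 shift(after turn) [-99.7   0.9   0.3] | 100 to [553.  55. 153.]
turn [-0.1 -0.1  0.1] | 0.2 shift(after turn) [-289.7    0.9    0.3] | 290 to [533. 244. 153.]
```

View pics/g3.png

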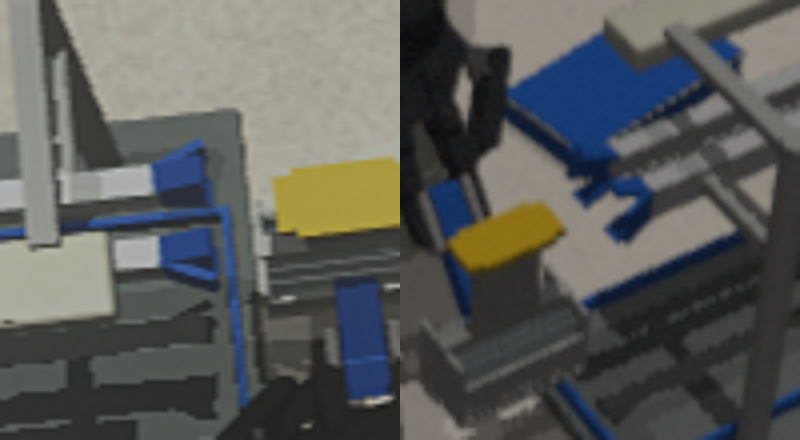

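The head is lined up with the funnel in both views. I feed it in with a short stroke first.

play_rows(
  motion=[
    [[-5,0.3,0],[0,0,0]],
    [[-5,0.3,0],[0,0,0]],
    [[-6,0,0],[0,0,0]],
    [[-6,0,0],[0,0,0]],
    [[-6,0,0],[0,0,0]],
    [[-6,0,0],[0,0,0]],
    [[-6,0,0],[0,0,0]],
    [[-6,0,0],[0,0,0]],
    [[-6,0,0],[0,0,0]],
    [[-6,0,0],[0,0,0]],
    [[-6,0,0],[0,0,0]],
    [[-6,0,0],[0,0,0]],
    [[0,0,0],[0,0,0]],
  ],
)

```text
time_s: 11.43
eef_pos: [555.5, 26.9, 153.1]
ee_rot: [-0.254, 0.699, -0.628, 0.229]
force: [-0.1, 0.8, -3.3]
grip_width: 0.22
```

```bash
python3 - <<'E'
from head import *
p,R,s=cur();print(s["time_s"],p,s["grip_width"],s["force"],s["wrist_torque"])
hp=p+R.apply(OFF);print("head pred",hp,"rail",railw((0,-130,hp[2])))
headfit(hp[2],hp)
P,Rt=tcp_for((0,-90,205));rel(P,Rt)
E
```

```text
11.4333 [555.53262055  26.93416805 153.0826313 ] 0.21952245337769455 [-0.1299718   0.76389725 -3.29986175] [-0.08323392  0.81326027 -0.00240389]
head pred [605.48009026  32.97989536 204.71304337] rail [606.02831938  31.41498692 204.71304337]
top [608.5  31.7] [29.5 58.8] 0.2
scene [607.5  33.4] [28.7 60.8] 4.6
turn [-0.1 -0.   0.1] | 0.1 shift(after turn) [-39.4  -0.3  -0. ] | 39 to [552.  65. 153.]
```

play_rows(
  motion=[
    [[-5,-0.2,0.2],[0,0,0]],
    [[-5,-0.2,0.2],[0,0,0]],
    [[-6,0,0],[0,0,0]],
    [[-6,0,0],[0,0,0]],
    [[-6,0,0],[0,0,0]],
    [[-6,0,0],[0,0,0]],
    [[-6,0,0],[0,0,0]],
    [[0,0,0],[0,0,0]],
  ],
)

```text
time_s: 12.2
eef_pos: [551.9, 66.7, 153.0]
ee_rot: [-0.254, 0.699, -0.628, 0.229]
force: [-0.2, 0.5, -2.0]
grip_width: 0.224
```

```bash
python3 - <<'E'
from head import *
p,R,s=cur();print(s["time_s"],p,s["grip_width"],s["force"],s["wrist_torque"])
hp=p+R.apply(OFF);print("head pred",hp,"rail",railw((0,-90,hp[2])))
P,Rt=tcp_for((0,90,205));rel(P,Rt)
o=[]
for c in("top","scene"):
    i=ctrl.capture(c)[:,:,::-1];x,yy=(pj(c,hp)[0]-(50,50)).astype(int);o.append(cv2.resize(i[yy:yy+110,x:x+100],None,fx=4,fy=4))
cv2.imwrite("pics/g4.png",np.hstack(o))
E
```

```text
12.2 [551.89739308  66.70932177 152.95096256] 0.22359975806055293 [-0.20192767  0.47674525 -2.01035378] [-0.08550676  0.76267023  0.03796593]
head pred [601.84965365  72.75219625 204.57707352] rail [601.86330945  71.19755461 204.57707352]
turn [-0.   0.   0.1] | 0.1 shift(after turn) [-178.6   -0.2   -0.5] | 179 to [533. 244. 153.]
```

View pics/g4.png

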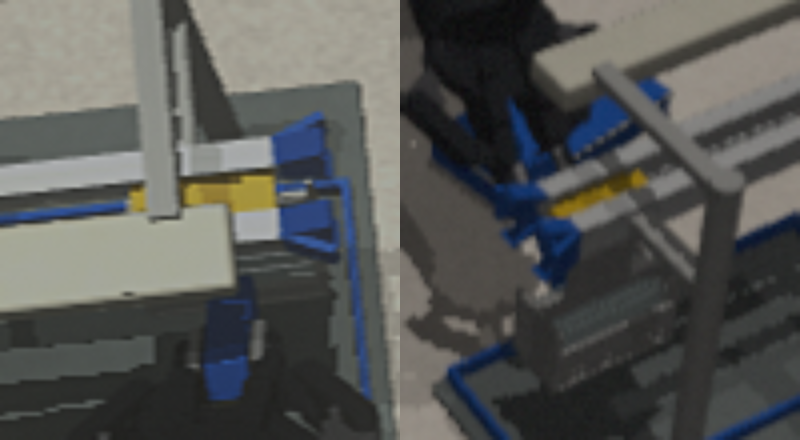

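The head is in the channel and shows through the top slot. I slide it along to about 14 mm short of home.

play_rows(
  motion=[
    [[-5,0,0],[0,0,0]],
    [[-9,0,0],[0,0,0]],
    [[-10,0,0],[0,0,0]],
    [[-10,0,0],[0,0,0]],
    [[-10,0,0],[0,0,0]],
    [[-10,0,0],[0,0,0]],
    [[-10,0,0],[0,0,0]],
    [[-10,0,0],[0,0,0]],
    [[-10,0,0],[0,0,0]],
    [[-10,0,0],[0,0,0]],
    [[-10,0,0],[0,0,0]],
    [[-10,0,0],[0,0,0]],
    [[-10,0,0],[0,0,0]],
    [[-10,0,0],[0,0,0]],
    [[-10,0,0],[0,0,0]],
    [[-10,0,0],[0,0,0]],
    [[-7,0,0],[0,0,0]],
    [[-4,0,0],[0,0,0]],
    [[0,0,0],[0,0,0]],
  ],
)

```text
time_s: 13.88
eef_pos: [535.0, 230.1, 152.7]
ee_rot: [-0.254, 0.698, -0.629, 0.23]
force: [-0.1, -0.3, -2.9]
grip_width: 0.223
```

```bash
python3 - <<'E'
from head import *
p,R,s=cur();print(s["time_s"],p,s["grip_width"],s["force"],s["wrist_torque"])
hp=p+R.apply(OFF);print("head pred",hp,"home",railw((0,90,203)))
P,Rt=tcp_for((0,90,203.5));rel(P,Rt)
E
```

```text
13.8833 [534.96827682 230.09198512 152.73423763] 0.22336690065455242 [-0.14382957 -0.29654182 -2.93822621] [-0.10342365  0.74661241  0.00896469]
head pred [584.91997558 236.10506601 204.36437079] home [583.12076479 250.21910924 203.        ]
turn [-0.  -0.   0.1] | 0.1 shift(after turn) [-14.3   0.8   0.4] | 14 to [533. 244. 152.]
```

Now the slow last part up to the stop.

play_rows(
  motion=[
    [[-3,0,0],[0,0,0]],
    [[-3,0,0],[0,0,0]],
    [[-2,0,0],[0,0,0]],
    [[-2,0,0],[0,0,0]],
    [[-2,0,0],[0,0,0]],
    [[0,0,0],[0,0,0]],
  ],
)

```text
time_s: 14.38
eef_pos: [533.7, 241.9, 152.8]
ee_rot: [-0.254, 0.698, -0.629, 0.23]
force: [0.3, -0.4, -3.3]
grip_width: 0.226
```

play_rows(
  motion=[
    [[-1,0,0],[0,0,0]],
    [[-1,0,0],[0,0,0]],
    [[0,0,0],[0,0,0]],
  ],
)

```text
time_s: 14.63
eef_pos: [533.5, 243.4, 152.7]
ee_rot: [-0.254, 0.698, -0.629, 0.23]
force: [-0.5, -2.3, -2.3]
grip_width: 0.224
```

```bash
python3 - <<'E'
from head import *
p,R,s=cur();print(s["time_s"],p,s["grip_width"],s["force"],s["wrist_torque"])
P,Rt=tcp_for((0,90,203.5));rel(P,Rt)
E
```

```text
14.6333 [533.46856626 243.38864621 152.71192128] 0.22382315232749694 [-0.46405428 -2.27155634 -2.28549417] [-0.29856158  0.74280743 -0.46161689]
turn [-0.  -0.1  0. ] | 0.1 shift(after turn) [-0.9  0.7  0.5] | 1 to [533. 244. 152.]
```

play_rows(
  motion=[
    [[-1,0,0],[0,0,0]],
    [[-0.8,0,0],[0,0,0]],
    [[0,0.4,0.5],[0,0,0]],
    [[0,0.4,0.5],[0,0,0]],
    [[0,0,0],[0,0,0]],
  ],
)

```text
time_s: 15.05
eef_pos: [533.8, 244.2, 152.0]
ee_rot: [-0.254, 0.697, -0.63, 0.23]
force: [-2.8, -11.7, 2.8]
grip_width: 0.229
```

```bash
python3 - <<'E'
from head import *
p,R,s=cur();print(s["time_s"],p,s["grip_width"],s["force"],s["wrist_torque"])
P,Rt=tcp_for((0,90,203));rel(P,Rt)
E
```

```text
15.05 [533.77463395 244.22268886 152.00452347] 0.22887987857643485 [ -2.76439267 -11.69793394   2.81897551] [-0.83176727  0.15855802 -1.80323369]
turn [-0.1 -0.2 -0.1] | 0.2 shift(after turn) [-0.1  0.9  0.1] | 1 to [533. 244. 151.]
```

The head is against the stop (about -12 N along the rail) and on the lips (vertical force now +3 N). I ease off slightly and open.

play_rows(
  motion=[
    [[0.4,0,0],[0,0,0]],
    [[0,0,0],[0,0,0]],
  ],
)

```text
time_s: 15.22
eef_pos: [533.8, 244.0, 152.1]
ee_rot: [-0.254, 0.697, -0.63, 0.23]
force: [-3.2, -11.1, 2.2]
grip_width: 0.226
```

play_rows(
  motion=[
    [[0,0,0],[0,0,0]],
    [[0,0,0],[0,0,0]],
    [[0,0,0],[0,0,0]],
    [[0,0,0],[0,0,0]],
    [[0,0,0],[0,0,0]],
    [[0,0,0],[0,0,0]],
    [[0,0,0],[0,0,0]],
    [[0,0,0],[0,0,0]],
  ],
  fingers=50,
)

```text
time_s: 15.88
eef_pos: [533.4, 245.1, 151.5]
ee_rot: [-0.254, 0.698, -0.629, 0.23]
force: [-0.2, -0.3, 0.3]
grip_width: 0.587
```

play_rows(
  motion=[
    [[0,0,-4],[0,0,0]],
    [[0,0,-8],[0,0,0]],
    [[0,0,-12],[0,0,0]],
    [[0,0,-12],[0,0,0]],
    [[0,0,-12],[0,0,0]],
    [[0,0,-12],[0,0,0]],
    [[0,0,-12],[0,0,0]],
    [[0,0,-12],[0,0,0]],
    [[0,0,-12],[0,0,0]],
    [[0,0,-12],[0,0,0]],
    [[0,0,-12],[0,0,0]],
    [[0,0,0],[0,0,0]],
    [[0,0,0],[0,0,0]],
  ],
)

```text
time_s: 16.97
eef_pos: [456.4, 237.3, 244.0]
ee_rot: [-0.255, 0.698, -0.628, 0.23]
force: [-0.0, -0.1, -0.3]
grip_width: 0.587
```

```bash
python3 - <<'E'
from head import *
p,R,s=cur();print(s["time_s"],p,s["grip_width"],s["force"])
home=railw((0,90,203));print(home)
headfit(203,home)
headfit(113,(561,-130));headfit(113,(533,-262))
o=[]
for c in("top","scene"):
    i=cv2.imread(f"pics/{c}_l.png");x,yy=np.maximum((pj(c,home)[0]-(50,50)).astype(int),0)
    k=cv2.resize(i[yy:yy+110,x:x+100],None,fx=4,fy=4)
    q=pj(c,np.array([railw((a,b,206)) for a,b in((15,60),(15,120),(-15,120),(-15,60))]));cv2.polylines(k,[((q-(x,yy)+.5)*4).astype(int)],True,(0,0,255),1)
    o.append(k)
cv2.imwrite("pics/g5.png",np.hstack(o))
E
```

```text
16.9667 [456.41865108 237.25379801 244.03041828] 0.5866130358974103 [-0.04143786 -0.10826559 -0.33645725]
[583.12076479 250.21910924 203.        ]
top [587.2 236.2] [35.3  8.6] 89.4
top [ 560.9 -129.7] [59.8 45.7] 62.1
scene [ 561.9 -129.5] [59.2 45. ] 65.6
top [ 533.2 -262.2] [59.2 13.8] 64.3
scene [ 534.2 -261.8] [57.9 12.5] 61.1
```

View pics/g5.png

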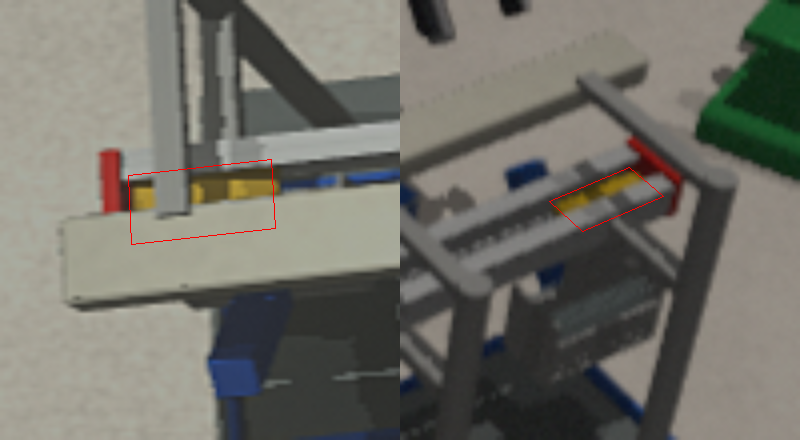

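```bash
python3 - <<'E'
from head import *
home=railw((0,90,203));x,yy=np.maximum((pj("top",home)[0]-(50,50)).astype(int),0)
for a,b in((-10,0),(0,0)):pass
ax=np.array([-.643,0,.766]);up=np.array([.766,0,.643]);e=np.array([-61.9,90,165.5])+18*ax
for s in((1,1),(1,-1),(-1,-1),(-1,1)):
    q=e+10*s[0]*up+np.array([0,10*s[1],0]);print(np.round((pj("top",railw(q))[0]-(x,yy)+.5)*4))
print(ctrl.sense()["time_s"])
E
```

```text
[201. 367.]
[249. 361.]
[260. 401.]
[213. 407.]
17.2667
```

```bash
python3 - <<'E'
from head import *
o=[]
ax=np.array([-.643,0,.766]);up=np.array([.766,0,.643]);g=np.array([-61.9,0,-37.5])
for c,w in(("top",62),("scene",80)):
    i=ctrl.capture(c)[:,:,::-1];ctr=pj(c,railw((-30 if c=="top" else 0,90,130)))[0];x,yy=np.maximum((ctr-w/2).astype(int),0);f=400/w
    if c=="top": yy+=5
    k=cv2.resize(i[yy:yy+int(w*1.2),x:x+w],None,fx=f,fy=f,interpolation=2);k=cv2.convertScaleAbs(k,alpha=1.8)
    for t,col in((0,(0,0,255)),(.1,(0,255,0)),(-.1,(255,255,0))):
        for L in([(22,42,-113),(22,-42,-113),(22,-42,-63),(22,42,-63)],[(-22,-42,-113),(22,-42,-113)],[g+18*ax+10*a*up+np.array([0,10*b,0]) for a,b in((1,1),(1,-1),(-1,-1),(-1,1))]):
            X=Ro.from_euler("y",t).apply(np.array(L,float))+[0,90,203]
            q=pj(c,np.array([railw(v) for v in X]));cv2.polylines(k,[((q-(x,yy)+.5)*f).astype(int)],True,col,1)
    o.append(k)
h=min(k.shape[0] for k in o);cv2.imwrite("pics/g6.png",np.hstack([k[:h] for k in o]))
E
```

```text
(no output)
```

View pics/g6.png

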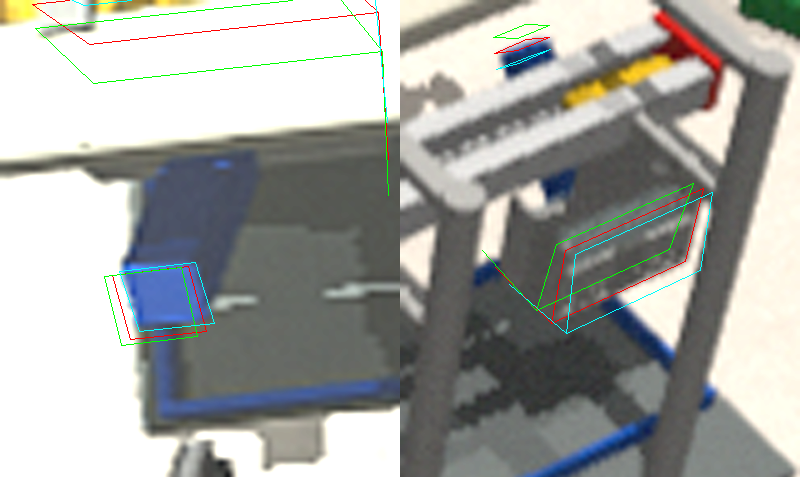

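```bash
python3 -c "
from rig import ctrl
print(ctrl.sense()['force']);ctrl.finish_job()"
```

```text
[-0.19216398  0.25730346  0.11015941]
the job is handed in; nothing more can be done
```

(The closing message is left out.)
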